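Set the drive enclosure's fan lever to the third click

ROBOT

A 6-joint arm with a two-finger parallel gripper is mounted at the origin on the work surface. World frame = base frame: x ahead of the robot, y to its left, z up, the work surface at z = 0. Lengths are in m, angles in rad, forces in N, time in s.
With the tool pointing down it reaches from about 0.375 to 0.9 m from the base axis. Payload 3.1 kg.
Tool frame: the origin (TCP) lies midway between the tips of the shut fingers; the grasp point (between the pads) lies 19 mm behind it; z points along the fingers, x is the direction in which the jaws open and shut, and the axes are right-handed (so a half turn about z gives the same grasp; the last joint's range is limited). The gripper opens to 85 mm and grips with 20 to 120 N. Pads are 22 mm wide; open, the fingers measure 114 mm over their backs; the gripper's body (76 mm by 85 mm) begins 54 mm behind the grasp point. The pads swing forward as they close: fully open they stand 13 mm farther back than shut.
Start: joints at [1.129, 0.527, 1.433, -0, 1.181, -0.178], TCP at [0.163, 0.603, 0.231] pointing down, gripper open.
Joint ranges: [-3.08, 3.08], [-0.75, 2.2], [0.22, 2.44], [-1.43, 4.57], [0, 2.65], [-2.85, 2.85]. Speed limits (rad/s): [2.79, 2.79, 3.14, 3.14, 3.14, 3.14].

INTERFACE

Orientations are given as a unit quaternion [x, y, z, w].
In Python, from station import * gives the robot as it stands.
- The arm moves only by the tool servo_tool, never from a script. Its argument "targets" is a list of rows, each a list of 6 numbers: the shift along the tool's x, y, z in mm, then the turn, a rotation vector about the tool's x, y, z in degrees. A call has 1 to 10 rows; each row is the pose to reach, as a shift and turn from the pose commanded when the call began, along the tool's axes at that moment; what a row does not reach only later rows make up. A row lasts 1/8 s, in which the tool goes at most 62.5 mm and 10.7 degrees, less where a joint would pass 70% of its speed; a pose out of reach is approached as far as the arm can. A call with a gripper value outside its range is refused whole. "gripper" is the finger opening in mm, from 0 to 85.4, set as the call begins (left out, the last holds). The fingers move at their own pace and stop on an object; "newtons" is the grip in N (left out, the last holds). Time passes only in rows, so rows that repeat a pose let the fingers close. It gives the time, the measured TCP pose, the force and the opening at its end, in the units of the state.
- sense(): the state, without advancing time (a new reading comes with each control period).
- snapshot(name): name is "side" or "top" or "wrist"; returns a dict with "color" (400x640x3 uint8, red, green, blue), "vfov" (degrees; the focal length in pixels is half the picture's height over the tangent of half this angle, whatever the lens; pixels are square), "cx", "cy" (the principal point, pixels), "R" (3x3) and "t" (3): a world point X has camera coordinates R X + t. Camera axes: x right, y down, z forward; pixel columns grow to the right and rows downward; lengths in m; the calibration is good to about 2 mm. A picture is of the moment at which its call begins. There is no depth.
- sign_off(): hands the job in, once; it reports no verdict.
The state is a dict: "t": time; "q": joint angles; "qd": joint speeds; "tau": joint torques, N m; "tcp_pos": TCP position; "tool_rot": TCP orientation; "force": force on the tool from outside, world axes, zero at the start; "ft_torque": the same for the moment, N m; "finger_gap": opening from 0.0 (shut) to 1.0 (fully open).
Only numpy, scipy, OpenCV 4.12 (cv2) and the standard library are available. Lean on these libraries where they do the work, as an engineer would, in place of code of your own. Each camera call takes 0.05 s, during which the arm holds its last target. There are 200 camera calls.

TASK

The yellow fan lever on top of the silver drive enclosure was left at some low step: with the fingertips, push it all the way back to its off stop (red mark) and let it rest there a moment, then push it the other way through the clicks and stop it in the third click, never going past the third. Only push it, gently, without pinching it, leave all the loose things where they are, and end clear of everything.

Things in the scene. Friction and masses are not known exactly. Their poses are not given: they have to be found in the camera images.
- fan_lever (a joint): lever travel in m, straight along the enclosure's +y. 0 = off stop (hard end, red mark); rests (clicks) every 14 mm: third click 0.042, fifth and last 0.070. Ridges lie half-way (third to fourth: 0.049). Leaving a rest takes about 4 N; past a ridge it snaps ahead by itself into the next rest and stays there. Starts near the first or second click.
- lever_top (a point): centre of the top face of the yellow lever, an upright fin 10 mm thick along its slide, 30 mm wide across it and 32 mm high above the enclosure's top; its foot (lowest 7 mm) is 18 mm long along the slide. This point is 32 mm above the enclosure's top and moves with the lever; axes as the enclosure's.
- enclosure: silver drive enclosure, 170 (x) by 240 (y) by 60 mm high, fixed; its front with the latch looks to -x, towards the robot. Origin at the centre of its underside, z up. The lever slides on its flat top in a black bezel at x = -0.030, from y = -0.035 (off, red marks) to y = 0.035 (fifth click); a pair of white marks at each click. A loose thumb drive lies on the top's rear part.
- shelf: low steel bracket shelf on the desk, 320 mm deep (x) by 860 mm wide (y), fixed; its board's top is 90 mm above the desk, with a 18 mm high lip along the far edge. Origin on the desk under its centre. It carries the enclosure, the pad with the drives and the pen holder.
- drive1: orange drive, 86 x 50 x 16 mm, lying loose on the black pad to the left of the enclosure; origin under its centre. Leave alone.
- drive2: like drive1, the middle one of the row. Leave alone.
- drive3: like drive1, the outermost of the row. Leave alone.
- pen_holder: glass pen holder with pens, 76 mm in diameter, the glass 95 mm and the pens 130 mm high, loose on the shelf to the right of the enclosure; origin under its centre. Leave alone.
- thumb_drive: blue thumb drive, 18 x 53 x 10 mm, lying loose on the rear part of the enclosure's top; origin under its centre. Leave alone.

How it is judged:
On the way, in this order (a step that is already met when the one before it is completed fails the run):
1. the lever is fully back at its off stop (within 3 mm) and rests there (value of joint fan_lever below 0.003 m), for 0.2 s.
2. the lever sits in the third click (value of joint fan_lever between 0.039 and 0.045 m), for 0.3 s.
At the end, for the whole second after the job is handed in: the lever rests in the third click (within 3 mm of it), the loose things are within 15 mm of where they stood (all of step 2 and velocity of joint fan_lever between -0.005 and 0.005 m/s and not (distance of drive1 from where it was at the start of the episode above 0.015 m) and not (distance of drive2 from where it was at the start of the episode above 0.015 m) and not (distance of drive3 from where it was at the start of the episode above 0.015 m) and not (distance of pen_holder from where it was at the start of the episode above 0.015 m) and not (distance of thumb_drive from where it was at the start of the episode above 0.015 m)); the robot touches nothing.
It fails at once if the lever is pushed past the third click, over the next ridge (value of joint fan_lever above 0.049 m).
It fails at once if the lever or the enclosure is pinched or pushed harder than 30 N (contact force between the fingers and enclosure above 30 N).
It fails at once if a loose thing (drive, pen holder, thumb drive) is lifted or shoved more than 15 mm (distance of any of drive1, drive2, drive3, pen_holder, thumb_drive from where it was at the start of the episode above 0.015 m).
It also fails if it takes over 61 s, if anything falls off the work surface, if the arm or the gripper's body presses on something with over 40 N, if the wrist force passes 120 N, or if a joint passes its speed limit or range.

## Working session

There is one attempt and no reset: what is moved stays moved. The work goes in short steps, Python scripts to look and compute and a tool call to move; the robot and the scene stay as the last step left them, time stands still between calls to the robot, and variables do not carry over. Pictures are saved under pics/ and viewed, about 8 in all and at most 12, crops included, and the job is handed in when it is done.

Besides the shell and the picture viewer there is one more tool, called by a JSON object that holds its "method" and its "body". servo_tool: Moves the arm, as the interface text tells. Its arguments: {"type":"object","properties":{"targets":{"type":"array","items":{"type":"array","items":{"type":"number"}}},"gripper":{"type":"number"},"newtons":{"type":"number"}},"required":["targets"]}

```bash
mkdir -p pics; ls; python3 - <<'E'
from station import *
import cv2,numpy as np
s=sense();print(s)
for n in ["top","side"]:
    p=snapshot(n);cv2.imwrite(f"pics/{n}0.png",p["color"][:,:,::-1]);print(n,p["vfov"],p["cx"],p["cy"],p["R"],p["t"])
E
```

```text
pics
{'t': 0.0, 'q': array([ 1.12848358e+00,  5.28451560e-01,  1.43397668e+00,  8.71503265e-06,
        1.18139445e+00, -1.78523719e-01]), 'qd': array([ 0.00088101,  0.00071404,  0.0003058 , -0.00101432, -0.00097145,
        0.00084353]), 'tau': array([ 2.21574355e-04, -4.42358279e+01, -1.78025115e+01, -2.24436262e-04,
        8.37654836e-03,  4.61645996e-06]), 'tcp_pos': array([0.16261836, 0.60269272, 0.23031895]), 'tool_rot': array([ 7.93959069e-01,  6.07970191e-01, -9.93431266e-04,  5.06337764e-04]), 'force': array([ 0.07423758,  0.88741354, -0.04300104]), 'ft_torque': array([3.76479931e-05, 1.65649445e-02, 3.19350123e-02]), 'finger_gap': 1.001515753796234}
top 55.404169269100066 317.6820416879229 202.1311681616514 [[ 0.00662224 -0.99996612  0.00488878]
 [-0.99408441 -0.00711314 -0.10837708]
 [ 0.10840818 -0.00414217 -0.99409784]] [0.00956362 0.64774598 1.01059144]
side 45.74477780985062 323.66731856850953 205.26536274149368 [[ 0.78137296 -0.62400187 -0.00882926]
 [-0.42847011 -0.52613502 -0.73457152]
 [ 0.45372862  0.5777574  -0.67847382]] [-0.48371356  0.39849308  0.94634739]
```

View pics/top0.png

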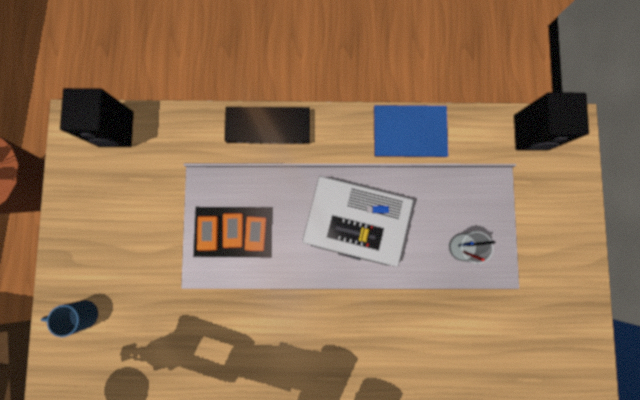

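View pics/side0.png

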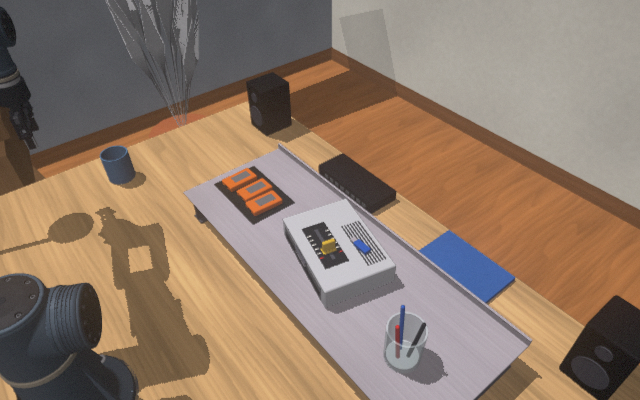

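Top view: the enclosure is centred near (360,222), yawed about 12°, with the yellow lever near (363,235) and the thumb drive at (380,209). The drives are to the left at (195–268,232) and the pen holder is at (470,245). In the side view the lever is at (328,246). Next I'll measure them.

```bash
cat > h.py <<'E'
from station import *
import cv2,numpy as np
def ray(p,uv):
    f=200/np.tan(np.radians(p["vfov"])/2); R=np.array(p["R"]);t=np.array(p["t"])
    d=np.array([(uv[0]-p["cx"])/f,(uv[1]-p["cy"])/f,1.]); return -R.T@t, R.T@d
def onz(p,uv,z):
    c,d=ray(p,uv); return c+d*(z-c[2])/d[2]
def proj(p,X):
    f=200/np.tan(np.radians(p["vfov"])/2); x=np.array(p["R"])@X+p["t"]; return np.array([p["cx"]+f*x[0]/x[2],p["cy"]+f*x[1]/x[2]])
def tri(p,a,q,b):
    c1,d1=ray(p,a);c2,d2=ray(q,b)
    s=np.linalg.lstsq(np.c_[d1,-d2],c2-c1,rcond=None)[0]
    A,B=c1+s[0]*d1,c2+s[1]*d2; return (A+B)/2,np.linalg.norm(A-B)
def mask(p,lo,hi,box=None):
    m=cv2.inRange(cv2.cvtColor(p["color"],cv2.COLOR_RGB2HSV),lo,hi)
    if box is not None:
        k=np.zeros_like(m);k[box[1]:box[3],box[0]:box[2]]=1;m*=k
    return m
def big(m): return max(cv2.findContours(m,cv2.RETR_EXTERNAL,cv2.CHAIN_APPROX_NONE)[0],key=cv2.contourArea)
E
python3 - <<'E'
from h import *
p=snapshot("top");q=snapshot("side")
for im,pts in((p,[(330,200),(400,255),(318,235),(290,200),(363,230),(363,238)]),(q,[(300,215),(340,290),(328,241),(328,250),(345,225)])):
    h=cv2.cvtColor(im["color"],cv2.COLOR_RGB2HSV);print([tuple(map(int,h[v,u])) for u,v in pts])
# enclosure top
m=mask(p,(0,0,190),(180,22,255),(280,165,430,280));c=big(m)
hull=cv2.convexHull(c);r=cv2.minAreaRect(hull);print(cv2.contourArea(hull),r)
b=np.array([onz(p,x,.15)[:2] for x in cv2.boxPoints(r)]);print(b,b.mean(0),np.linalg.norm(np.diff(b,axis=0),axis=1))
W=np.array([onz(p,x[0],.15)[:2] for x in hull],dtype=np.float32);print(cv2.minAreaRect(W))
for n,im,bx in(("t",p,(325,210,390,255)),("s",q,(300,220,350,275))):
    y=mask(im,(20,120,90),(35,255,255),bx);c=big(y);print(n,cv2.boundingRect(c),cv2.minAreaRect(c),cv2.contourArea(c))
o=np.hstack([cv2.resize(p["color"][170:275,295:425],None,fx=4,fy=4,interpolation=2),cv2.resize(q["color"][205:310,285:355],None,fx=4,fy=4,interpolation=2)])
cv2.imwrite("pics/crop.png",o[:,:,::-1]);print(o.shape)
E
```

```text
[(170, 4, 196), (160, 5, 142), (174, 6, 197), (174, 15, 173), (23, 194, 155), (24, 182, 192)]
[(138, 6, 204), (160, 7, 111), (22, 175, 217), (21, 132, 129), (130, 4, 181)]
5605.5 ((357.58819580078125, 221.14706420898438), (95.31649017333984, 65.484619140625), 14.03624439239502)
[[ 0.53962973  0.04833035]
 [ 0.69530682  0.01093718]
 [ 0.6397181  -0.21560357]
 [ 0.48587649 -0.17431317]] [ 0.59013279 -0.0826623 ] [0.16010498 0.23326127 0.15928634]
((0.5900043845176697, -0.08234027028083801), (0.23005342483520508, 0.16007904708385468), 76.21309661865234)
t (358, 227, 11, 16) ((363.29412841796875, 234.32354736328125), (8.48874568939209, 14.067066192626953), 14.03624439239502) 98.0
s (320, 239, 16, 16) ((327.75, 246.25003051757812), (12.965338706970215, 16.443843841552734), 71.56504821777344) 148.5
(420, 800, 3)
```

View pics/crop.png

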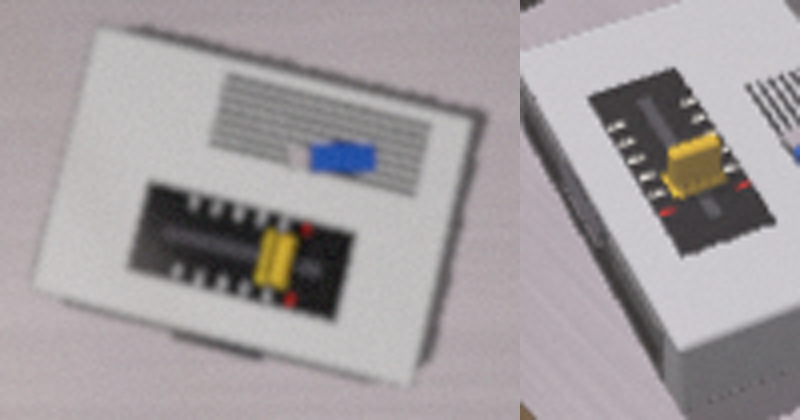

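The crop shows the lever about one click from the red marks: red at crop (298,265), lever at (276,258), against 22 px per click. The free slot runs to the left, along +y. The tool's x axis is already almost parallel to the slide, so I plan to straddle the fin with partly open fingers, wide enough that it can't be pinched.

```bash
cat >> h.py <<'E'
def enc(p):
    m=mask(p,(0,0,0),(180,255,75),(322,205,390,258))|mask(p,(20,120,90),(35,255,255),(322,205,390,258))
    return m
E
python3 - <<'E'
from h import *
from scipy.spatial.transform import Rotation as Ro
p=snapshot("top");q=snapshot("side")
C=np.array([.590,-.0823]);a=np.radians(-13.8);X=np.array([np.cos(a),np.sin(a)]);Y=np.array([-X[1],X[0]])
loc=lambda w:np.round(1e3*np.array([(w[:2]-C)@X,(w[:2]-C)@Y]),1)
g=cv2.convexHull(big(cv2.morphologyEx(enc(p),cv2.MORPH_CLOSE,np.ones((3,3)))))
W=np.array([onz(p,x[0],.15)[:2] for x in g],dtype=np.float32);r=cv2.minAreaRect(W);print("bezel",r,loc(np.array(r[0])))
for nm,im,bx in(("t",p,(322,205,390,258)),("s",q,(300,215,355,275))):
    m=mask(im,(0,120,80),(8,255,255),bx)|mask(im,(172,120,80),(180,255,255),bx)
    n,_,st,ce=cv2.connectedComponentsWithStats(m)
    for i in range(1,n): print(nm,"red",st[i,4],ce[i],loc(onz(im,ce[i],.15)))
print("lever t",loc(onz(p,(363.3,234.3),.182)),loc(onz(p,(363.3,234.3),.165)),"thumb",loc(onz(p,(379,209),.16)))
b=big(mask(p,(100,120,60),(125,255,255),(340,195,410,220)));W=np.array([loc(onz(p,x[0],.16)) for x in b]);print(W.min(0),W.max(0))
# side lever top-face ray
print(tri(p,(363.3,234.3),q,(327.75,244)))
s=sense();R=Ro.from_quat(s["tool_rot"]);print(R.as_matrix().round(3))
T=np.array([*(C-.03*X-.021*Y),.23]);print(T,R.inv().apply(T-s["tcp_pos"])*1e3)
E
```

```text
bezel ((0.5618826746940613, -0.07642974704504013), (0.12495898455381393, 0.0504734143614769), 76.32483673095703) [-28.7  -1. ]
t red 7 [371.         226.71428571] [ -5.7 -35.4]
t red 11 [367.09090909 244.36363636] [-49.4 -36. ]
s red 5 [340.2 250.8] [ -5.  -32.3]
s red 7 [321.28571429 257.42857143] [-50.6 -32. ]
lever t [-29.8 -17.8] [-28.9 -19.8] thumb [ 39.8 -43. ]
[ 29.8 -64.6] [ 50.5 -27.8]
(array([ 0.5571446 , -0.09399657,  0.17033649]), np.float64(0.00017987998962012798))
[[ 0.261  0.965 -0.   ]
 [ 0.965 -0.261 -0.001]
 [-0.001 -0.    -1.   ]]
[ 0.55585677 -0.09553782  0.23      ] [-572.0322388   561.59816563    1.31289423]
```

{"method": "servo_tool", "body": {"targets": [[-57,56,0,0,0,0],[-114,112,0,0,0,0],[-171,168,0,0,0,0],[-228,224,0,0,0,0],[-285,280,0,0,0,0],[-342,336,0,0,0,0],[-399,392,0,0,0,0],[-456,448,0,0,0,0],[-513,504,0,0,0,0],[-572,562,0,0,0,-1.2]], "gripper": 50}}

```text
t: 1.55
tcp_pos: [0.4705, 0.0567, 0.2316]
tool_rot: [0.788, 0.616, 0.0, 0.0]
force: [1.2, 0.9, -0.1]
finger_gap: 0.583
```

{"method": "servo_tool", "body": {"targets": [[0,0,0,0,0,0],[0,0,0,0,0,0],[0,0,0,0,0,0],[0,0,0,0,0,0]]}}

```text
t: 2.05
tcp_pos: [0.4688, 0.0601, 0.2314]
tool_rot: [0.787, 0.617, -0.0, -0.0]
force: [0.1, 0.5, 0.0]
finger_gap: 0.589
```

{"method": "servo_tool", "body": {"targets": [[-40,37,0,0,0,0],[-80,75,0,0,0,0],[-115,108,0,0,0,0],[-130,122,0,0,0,0],[-130,122,0,0,0,0],[-130,122,0,0,0,0],[-130,122,0,0,0,0]]}}

```text
t: 2.92
tcp_pos: [0.5558, -0.095, 0.2314]
tool_rot: [0.787, 0.617, -0.0, -0.001]
force: [0.2, -0.5, 0.5]
finger_gap: 0.582
```

```bash
python3 - <<'E'
from h import *
p=snapshot("wrist");q=snapshot("side")
print(p["vfov"],p["cx"],p["cy"],sense()["tcp_pos"])
o=np.hstack([cv2.resize(p["color"],(480,300)),cv2.resize(q["color"][140:300,260:430],(319,300),interpolation=2)])
cv2.imwrite("pics/w1.png",o[:,:,::-1])
cx=proj(p,np.array([.5559,-.0955,.182]));print(cx)
E
```

```text
60.69259330168936 319.84297010090927 199.63851310426463 [ 0.55620308 -0.095546    0.23150688]
[318.7216962  226.53410129]
```

View pics/w1.png

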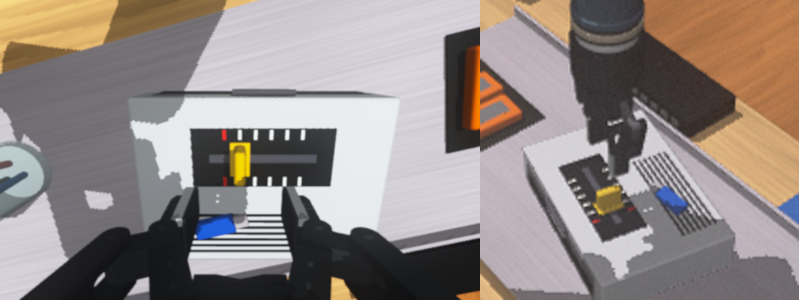

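The wrist picture shows the lever near (240,165) at 480 px width, at the first pair of white marks, with the fingertips at about (183,190) and (292,190). I'll check how the lever and tips line up in depth.

```bash
python3 - <<'E'
from h import *
p=snapshot("wrist");R=np.array(p["R"]);print("cam",-R.T@p["t"],R.round(2).tolist())
a=np.radians(-13.8);X=np.array([np.cos(a),np.sin(a),0]);Y=np.array([-X[1],X[0],0])
L=np.array([.5559,-.0955,.182])
for n,P in(("levtop",L),("levtop front",L-.015*X),("levtop rear",L+.015*X),("base",L-[0,0,.032]),("tcp",sense()["tcp_pos"]),("tip+",sense()["tcp_pos"]+.025*Y),("tip-",sense()["tcp_pos"]-.025*Y)): print(n,proj(p,P))
c=big(mask(p,(20,120,90),(35,255,255),(240,160,400,280)));print(cv2.boundingRect(c))
# image half row-wise: centre/width of yellow by row
m=mask(p,(20,120,90),(35,255,255),(240,160,400,280))
for v in range(185,255,5):
    u=np.where(m[v])[0]
    if len(u): print(v,u.min(),u.max())
C=np.array([.590,-.0823])
reds=mask(p,(0,120,80),(8,255,255),(240,160,400,280))|mask(p,(172,120,80),(180,255,255),(240,160,400,280))
n,_,st,ce=cv2.connectedComponentsWithStats(reds)
for i in range(1,n): w=onz(p,ce[i],.15)[:2]-C;print("red",st[i,4],ce[i],w@X[:2],w@Y[:2])
E
```

```text
cam [ 0.48242621 -0.0771418   0.37431117] [[0.24, 0.97, 0.0], [0.93, -0.23, 0.29], [0.29, -0.07, -0.96]]
levtop [319.40800029 225.59085862]
levtop front [319.35832491 201.88009045]
levtop rear [319.45558817 248.30523755]
base [319.44505319 208.61705487]
tcp [318.89710747 265.7322547 ]
tip+ [372.63645364 265.64530433]
tip- [265.15894033 265.81920317]
(306, 188, 29, 59)
190 306 334
195 306 334
200 307 334
205 307 334
210 307 333
215 307 333
220 307 334
225 307 334
230 307 334
235 312 331
240 312 327
245 314 326
red 97 [299.         178.73195876] -0.05125560684199516 -0.034700211667271365
red 63 [299.85714286 240.33333333] -0.006119472502042475 -0.03497209756613166
```

Geometry agrees: the red marks come out at (-51,-35) and (-6,-35) mm, as they should, and the lever is at 0.014 (first click). Descending to straddle the fin.

{"method": "servo_tool", "body": {"targets": [[0,0,20,0,0,0],[0,0,40,0,0,0],[0,0,58,0,0,0],[0,0,70,0,0,0],[0,0,70,0,0,0],[0,0,70,0,0,0]]}}

```text
t: 3.82
tcp_pos: [0.5572, -0.0969, 0.1619]
tool_rot: [0.788, 0.616, 0.0, 0.001]
force: [0.0, 0.1, 0.0]
finger_gap: 0.583
```

```bash
python3 - <<'E'
from h import *
p=snapshot("wrist");q=snapshot("side");print(sense()["tcp_pos"],sense()["force"],sense()["finger_gap"])
o=np.hstack([cv2.resize(p["color"],(480,300)),cv2.resize(q["color"][190:300,270:387],(319,300),interpolation=2)])
cv2.imwrite("pics/w2.png",o[:,:,::-1])
E
```

```text
[ 0.55726142 -0.09695772  0.16212549] [ 1.14217752  0.5335176  -0.01673019] 0.5816050597580241
```

View pics/w2.png

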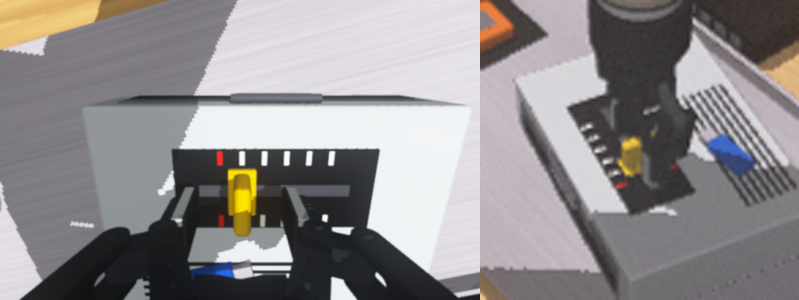

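The wrist view shows the fin at (241,200) standing between the fingers, with inner faces at about 190 and 290 and equal clearance. Now pushing toward the off stop.

{"method": "servo_tool", "body": {"targets": [[-6,0,0,0,0,0],[-12,0,0,0,0,0],[-16,0,0,0,0,0],[-18,0,0,0,0,0],[-20,0,0,0,0,0],[-22,0,0,0,0,0],[-24,0,0,0,0,0],[-26,0,0,0,0,0],[-28,0,0,0,0,0],[-28,0,0,0,0,0]]}}

```text
t: 5.18
tcp_pos: [0.5498, -0.1245, 0.1613]
tool_rot: [0.788, 0.616, -0.0, 0.0]
force: [-0.6, 0.0, 0.1]
finger_gap: 0.59
```

```bash
cat >> h.py <<'E'
a_=np.radians(-13.8);X_=np.array([np.cos(a_),np.sin(a_)]);Y_=np.array([-X_[1],X_[0]]);C_=np.array([.590,-.0823])
def stat():
    s=sense();w=s["tcp_pos"][:2]-C_
    print("t",s["t"],"tcp loc mm",(1e3*np.array([w@X_,w@Y_])).round(1),"z",s["tcp_pos"][2].round(4),"F along y",round(s["force"][:2]@Y_,2),s["force"].round(1),"gap",round(s["finger_gap"]*85.4,1))
    p=snapshot("wrist");m=mask(p,(20,120,90),(35,255,255),(150,150,500,330));c=big(m);x,y,w_,h=cv2.boundingRect(c)
    # front end of foot: y row top of blob, centre of columns, on z=.155 (foot)
    u=np.where(m[y+3])[0];u2=np.where(m[y+h-6])[0]
    for n,uu,v,z in(("foot",u,y+3,.156),("top",u2,y+h-6,.182)):
        l=onz(p,((uu.min()+uu.max())/2,v),z)[:2]-C_;print(n,(uu.min(),uu.max(),v),"loc",(1e3*(l@X_)).round(1),"joint mm",(1e3*(l@Y_)+35).round(1))
    return p
E
python3 -c "
from h import *
stat()"
```

```text
t 5.175 tcp loc mm [-29.  -50.6] z 0.1613 F along y -0.13 [-0.6  0.   0.1] gap 50.4
foot (np.int64(335), np.int64(373), 228) loc -45.4 joint mm 0.6
top (np.int64(347), np.int64(367), 311) loc -18.8 joint mm 0.1
```

It already reads about 0.3 mm, having snapped into off. I'll nudge a few mm more to confirm the hard stop and then hold.

{"method": "servo_tool", "body": {"targets": [[-2,0,0,0,0,0],[-3,0,0,0,0,0],[-4,0,0,0,0,0],[-5,0,0,0,0,0],[-5,0,0,0,0,0],[-5,0,0,0,0,0]]}}

```text
t: 5.98
tcp_pos: [0.5488, -0.1286, 0.1613]
tool_rot: [0.788, 0.616, 0.0, -0.0]
force: [0.2, 0.8, -0.7]
finger_gap: 0.587
```

```bash
python3 -c "
from h import *
stat()"
```

```text
t 5.975 tcp loc mm [-29.  -54.8] z 0.1613 F along y 0.82 [ 0.2  0.8 -0.7] gap 50.1
foot (np.int64(343), np.int64(382), 228) loc -45.4 joint mm 0.3
top (np.int64(357), np.int64(377), 311) loc -18.7 joint mm -0.0
```

{"method": "servo_tool", "body": {"targets": [[-1,0,0,0,0,0],[-2,0,0,0,0,0],[-2,0,0,0,0,0],[-2,0,0,0,0,0]]}}

```text
t: 6.52
tcp_pos: [0.5487, -0.1288, 0.1612]
tool_rot: [0.788, 0.616, 0.001, -0.001]
force: [2.1, 6.6, -0.8]
finger_gap: 0.586
```

```bash
python3 -c "
from h import *
stat()"
```

```text
t 6.525 tcp loc mm [-29. -55.] z 0.1612 F along y 6.88 [ 2.1  6.6 -0.8] gap 50.0
foot (np.int64(343), np.int64(383), 229) loc -44.9 joint mm 0.4
top (np.int64(357), np.int64(377), 311) loc -18.8 joint mm -0.3
```

Hard stop confirmed: 6.9 N at TCP local y −55, so the finger face is at −30, as predicted. The other face should touch at TCP y ≈ −15. Now I back off and approach from the other side.

{"method": "servo_tool", "body": {"targets": [[8,0,0,0,0,0],[16,0,0,0,0,0],[24,0,0,0,0,0],[32,0,0,0,0,0],[36,0,0,0,0,0],[38,0,0,0,0,0],[38,0,0,0,0,0],[38,0,0,0,0,0]]}}

```text
t: 7.58
tcp_pos: [0.5574, -0.0941, 0.1613]
tool_rot: [0.788, 0.616, -0.0, 0.0]
force: [-0.8, -0.2, 0.0]
finger_gap: 0.585
```

{"method": "servo_tool", "body": {"targets": [[1.5,0,0,0,0,0],[3,0,0,0,0,0],[4.5,0,0,0,0,0],[6,0,0,0,0,0],[7.5,0,0,0,0,0],[9,0,0,0,0,0],[10,0,0,0,0,0],[11,0,0,0,0,0],[12,0,0,0,0,0],[12,0,0,0,0,0]]}}

```text
t: 8.82
tcp_pos: [0.5604, -0.0818, 0.1613]
tool_rot: [0.788, 0.616, 0.0, -0.0]
force: [-0.0, -0.4, -0.2]
finger_gap: 0.58
```

```bash
python3 -c "
from h import *
stat()"
```

```text
t 8.825 tcp loc mm [-28.9  -6.6] z 0.1613 F along y -0.42 [-0.  -0.4 -0.2] gap 49.5
foot (np.int64(259), np.int64(298), 228) loc -45.4 joint mm 9.4
top (np.int64(264), np.int64(284), 311) loc -18.8 joint mm 9.5
```

{"method": "servo_tool", "body": {"targets": [[0,0,0,0,0,0],[0,0,0,0,0,0]]}}

```text
t: 9.12
tcp_pos: [0.5603, -0.0822, 0.1613]
tool_rot: [0.788, 0.616, 0.0, -0.0]
force: [0.3, -0.1, -0.9]
finger_gap: 0.587
```

```bash
python3 -c "
from h import *
stat()"
```

```text
t 9.125 tcp loc mm [-28.8  -7. ] z 0.1613 F along y -0.0 [ 0.3 -0.1 -0.9] gap 50.1
foot (np.int64(271), np.int64(310), 228) loc -45.4 joint mm 14.6
top (np.int64(277), np.int64(297), 311) loc -18.8 joint mm 14.5
```

It was caught mid-snap and is now in click 1 (14.5). Next click.

{"method": "servo_tool", "body": {"targets": [[3,0,0,0,0,0],[5,0,0,0,0,0],[7,0,0,0,0,0],[8.5,0,0,0,0,0],[10,0,0,0,0,0],[11,0,0,0,0,0],[12,0,0,0,0,0],[13,0,0,0,0,0],[14,0,0,0,0,0],[14,0,0,0,0,0]]}}

```text
t: 10.42
tcp_pos: [0.5638, -0.0683, 0.1613]
tool_rot: [0.788, 0.616, 0.0, -0.0]
force: [0.4, -0.5, 0.8]
finger_gap: 0.584
```

{"method": "servo_tool", "body": {"targets": [[0,0,0,0,0,0],[0,0,0,0,0,0],[0,0,0,0,0,0]]}}

```text
t: 10.8
tcp_pos: [0.5637, -0.0687, 0.1613]
tool_rot: [0.788, 0.616, 0.0, -0.0]
force: [-0.0, -0.3, 0.3]
finger_gap: 0.584
```

```bash
python3 -c "
from h import *
stat()"
```

```text
t 10.8 tcp loc mm [-28.8   7. ] z 0.1613 F along y -0.33 [-0.  -0.3  0.3] gap 49.9
foot (np.int64(271), np.int64(310), 228) loc -45.3 joint mm 28.6
top (np.int64(277), np.int64(298), 310) loc -19.2 joint mm 28.7
```

Click 2 (28.6). Same stroke again for click 3.

{"method": "servo_tool", "body": {"targets": [[3,0,0,0,0,0],[5,0,0,0,0,0],[7,0,0,0,0,0],[8.5,0,0,0,0,0],[10,0,0,0,0,0],[11,0,0,0,0,0],[12,0,0,0,0,0],[13,0,0,0,0,0],[14,0,0,0,0,0],[14,0,0,0,0,0]]}}

```text
t: 12.1
tcp_pos: [0.5672, -0.0547, 0.1613]
tool_rot: [0.788, 0.616, 0.0, -0.0]
force: [0.1, 0.3, 0.5]
finger_gap: 0.589
```

{"method": "servo_tool", "body": {"targets": [[0,0,0,0,0,0],[0,0,0,0,0,0],[0,0,0,0,0,0],[0,0,0,0,0,0]]}}

```text
t: 12.6
tcp_pos: [0.5671, -0.0551, 0.1613]
tool_rot: [0.788, 0.616, 0.0, 0.0]
force: [-0.4, -0.1, -0.2]
finger_gap: 0.583
```

```bash
python3 -c "
from h import *
stat()"
```

```text
t 12.6 tcp loc mm [-28.8  21. ] z 0.1613 F along y -0.2 [-0.4 -0.1 -0.2] gap 49.8
foot (np.int64(271), np.int64(310), 228) loc -45.3 joint mm 42.6
top (np.int64(277), np.int64(298), 310) loc -19.2 joint mm 42.7
```

In click 3 (42.6). Centring the fingers around the fin, then lifting clear.

{"method": "servo_tool", "body": {"targets": [[-7,0,0,0,0,0],[-14,0,0,0,0,0],[-14,0,0,0,0,0],[-14,0,-15,0,0,0],[-14,0,-40,0,0,0],[-14,0,-70,0,0,0],[-14,0,-100,0,0,0],[-14,0,-120,0,0,0],[-14,0,-120,0,0,0],[-14,0,-120,0,0,0]]}}

```text
t: 13.9
tcp_pos: [0.5632, -0.0683, 0.281]
tool_rot: [0.788, 0.616, -0.0, -0.0]
force: [-0.1, -0.4, -0.3]
finger_gap: 0.587
```

```bash
python3 - <<'E'
from h import *
p=stat();t=snapshot("top")
o=np.hstack([cv2.resize(p["color"],(400,250)),t["color"][60:310,150:550]])
cv2.imwrite("pics/end.png",o[:,:,::-1])
E
```

```text
t 13.9 tcp loc mm [-29.4   7.2] z 0.281 F along y -0.46 [-0.1 -0.4 -0.3] gap 50.1
foot (np.int64(308), np.int64(332), 175) loc -43.5 joint mm 42.6
top (np.int64(314), np.int64(327), 214) loc -19.6 joint mm 42.9
```

View pics/end.png

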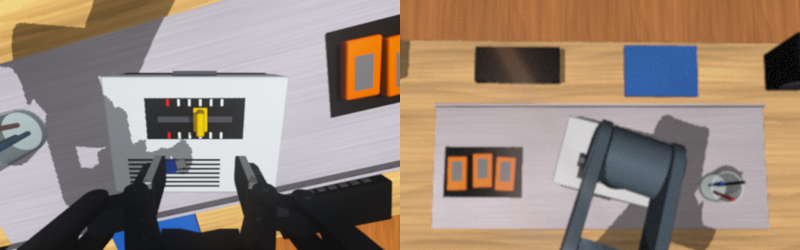

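The left half shows the fin at (200,122), at the third pair of white marks past red. The drives, pen holder and thumb drive are where they were, and the gripper is 100 mm above the lever's top. Handing in.

```bash
python3 -c "
from station import *
print(sign_off())"
```

```text
the job is handed in; nothing more can be done
None
```

The lever is in its third click and the job is handed in; `sign_off` gave no verdict.

- **Off stop:** I pushed the lever with one finger, with the fingers 50 mm open around it so it couldn't be pinched. The camera read about 0 mm, and a nudge met the hard stop at about 7 N. It rested there for over a second.
- **Third click:** I pushed it the other way one click at a time. The readings were 14.5, 28.6 and 42.6 mm, about 0.6 mm above nominal each time, which is within the calibration error.
- **Final checks:** After lifting clear, the lever still read 42.6–42.9 mm and the force was near zero. The tool ended about 100 mm above the lever's top, touching nothing. The drives, pen holder and thumb drive looked unmoved in the last picture; I judged that by eye and did not measure it.
- **One odd reading:** A mid-push reading of 9.5 mm was the lever caught during its snap. It settled at 14.5 mm 0.3 s later.

The run took about 14 s of the 61 s allowed, and no checks failed.

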